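# Clear the passed nuts off the inspection tray

### The job

The three nuts on the inspection tray have passed and belong in the bin under the tray's chute. Push the sliding gate fully open by its upright tab, sweep all three nuts across the tray, out through the gateway and down the chute into the bin, then push the gate fully shut again. Only push and sweep: pick nothing up, and leave the bolt that lies among the nuts and the tools beside the tray where they are.

Things in the scene. Friction and masses are not known exactly. Their poses are not given: they have to be found in the camera images.
- tray: Grey sheet-metal inspection tray on a dark tube stand, fixed to the bench. Origin on the bench under the tray; its x axis runs along the tray away from the robot, y to the left (it may be turned a little), z up. The flat floor is 75 mm above the origin and spans x -120 to +120 mm, y -160 to +120 mm; 2 mm walls rise 25 mm above the floor all round, with an 80 mm wide gateway in the left-hand (+y) wall.
- tray_floor (a point): Point on the tray floor, 75 mm straight above the tray's origin, with the tray's axes. In these axes two straight upright wings, as high as the walls, run from the sides of the gateway to the front and back walls (from x = +-40, y = +120 mm to x = +-120, y = -5 mm), so that the floor narrows like a funnel to the gateway.
- mouth (a point): Middle of the gateway's sill: on the tray floor (same height), in the line of the left-hand wall's inner face, at the tray's x = 0, y = +120 mm. Its axes are the tray's: +y leads out through the gateway. The floor goes on level for 14 mm beyond this point; from there a chute 86 mm wide between its cheeks falls at 50 degrees for 35 mm (level measure), ending over the bin.
- gate (a joint): The sliding gate, a bare aluminium plate just outside the gateway, 90 mm wide and as high as the walls. Value in m: 0 = fully shut (stop), growing as it slides along the tray's +x (away from the robot) to 0.088 = fully open (stop). It stays where it is left; sliding it takes 1 to 2 N. It may start up to 12 mm ajar.
- gate_tab (a point): Middle of the top edge of the gate's upright finger tab, which moves with the gate: a plate 4 mm thick along the tray's x, 30 mm wide along the tray's y and standing up 32 mm above the tray walls (57 mm above the tray floor). The axes are the tray's. Pushed on its near (-x) face it opens the gate, on its far (+x) face it shuts it.
- bin_floor (a point): Middle of the inner floor of the open dark bin below the chute, fixed to the tray's stand (inside 124 mm along x by 110 mm along y, rim 47 mm above this point). The axes are the tray's.
- nut_0_centre (a point): One of three alike bright steel M16 hexagon nuts lying flat on the tray floor (28 mm over corners, 24 mm across flats, 13 mm high, about 35 g). The point is the nut's centre, half-way up. All three are treated alike, in any order.
- nut_1_centre (a point): Another of three alike bright steel M16 hexagon nuts lying flat on the tray floor (28 mm over corners, 24 mm across flats, 13 mm high, about 35 g). The point is the nut's centre, half-way up. All three are treated alike, in any order.
- nut_2_centre (a point): The third of three alike bright steel M16 hexagon nuts lying flat on the tray floor (28 mm over corners, 24 mm across flats, 13 mm high, about 35 g). The point is the nut's centre, half-way up. All three are treated alike, in any order.
- bolt_centre (a point): The test bolt, a steel hexagon-head bolt 59 mm long with a head 22 mm wide and 20 mm high, lying on the tray floor among the nuts, its length (its x axis) roughly along the tray's y. The point is its middle, half-way up. It stays where it is.
- caliper_1: Bystander: steel vernier caliper 228 mm long, lying flat on the bench to the right of the tray, lengthways along it. Origin under the middle of its outline.
- spanner_1: Bystander: combination spanner 217 mm long, 7 mm thick, lying on the bench between the robot and the tray. Origin under its middle.

How it is judged:
By the outcome, as a careful person would: the job done as asked, in the order asked, and still so for the second after the job is handed in, with the robot touching nothing.
It also fails if it takes over 72 s, if anything falls off the work surface, if the arm or the gripper's body presses on something with over 40 N, if the wrist force passes 120 N, or if a joint passes its speed limit or range.

### The arm

A 7-joint arm with a two-finger parallel gripper is mounted at the origin on a cart in front of the work surface, level with it; the furniture and walls round the work are solid. World frame = base frame: x ahead of the robot, y to its left, z up, the work surface at z = 0. Lengths are in mm, angles in rad, forces in N, time in s.
With the tool pointing down it reaches from about 425 to 950 mm from the base axis. Payload 4.7 kg.
Tool frame: the origin (TCP) lies at the very end of the fingers, on their centre line; the grasp point (between the pads) lies 19 mm behind it; z points along the fingers, x is the direction in which the jaws open and shut, and the axes are right-handed (so a half turn about z gives the same grasp; the last joint's range is limited). The gripper opens to 87 mm and grips with 3 to 60 N. Pads are 19 mm wide; open, the fingers measure 117 mm over their backs; the gripper's body (75 mm by 190 mm) begins 51 mm behind the grasp point.
Start: joints at [-1.267, 0.469, -0.049, 1.532, 0.024, 1.141, -0.082], TCP at [220.476, 637.997, 222.573] pointing down, gripper open.
Joint ranges: [-2.59, 2.59], [-0.33, 1.99], [-1.39, 1.29], [0.1, 2.45], [-1.04, 4.18], [0.21, 1.99], [-2.66, 2.66]. Speed limits (rad/s): [2.57, 2.57, 3.14, 3.14, 3.14, 3.14, 3.14].

### API

Orientations are given as a rotation vector (axis times angle).
In Python, from station import ctrl gives the robot as it stands.
- The arm moves only by the tool arm_command, never from a script. Its argument "targets" is a list that holds one entry, the list of rows, each a list of 5 numbers: the closure, from -1 (fully open) to 1 (shut), then the shift along the world's x, y, z in mm, then the turn about the world's z in degrees. In form: [[[claw, tx, ty, tz, roll], ...]]. A call has 1 to 12 rows; each row is the pose to reach, as a shift and turn from the pose commanded when the call began; what a row does not reach only later rows make up. A row lasts 1/8 s, in which the tool goes at most 62.5 mm and 10.7 degrees, less where a joint would pass 70% of its speed; a pose out of reach is approached as far as the arm can. A call with a gripper value outside its range is refused whole. The fingers move at their own pace and stop on an object; "squeeze" is the grip in N (left out, the last holds). Time passes only in rows, so rows that repeat a pose let the fingers close. It gives the time, the measured TCP pose, the force and the opening at its end, in the units of the state.
- ctrl.sense(): the state, without advancing time (a new reading comes with each control period).
- ctrl.snapshot(name): name is "scene" or "top" or "wrist"; returns a dict with "frame" (480x640x3 uint8, blue, green, red), "intrinsics" (3x3 intrinsics, pixels), "cam_to_world" (4x4, takes a point from camera to world coordinates); the wrist camera has in their place "mount" (4x4, takes a point from camera to tool coordinates, whose origin is the TCP and whose axes are the tool frame's). Camera axes: x right, y down, z forward; pixel columns grow to the right and rows downward; lengths in mm; the calibration is good to about 2 mm. A picture is of the moment at which its call begins: read the wrist's pose just before it. There is no depth.
- ctrl.job_done(): hands the job in, once; it reports no verdict.
The state is a dict: "time": time; "joints": joint angles; "qd": joint speeds; "tau": joint torques, N m; "eef_pos": TCP position; "tcp_rot": TCP orientation; "wrist_force": force on the tool from outside, world axes, zero at the start; "moment": the same for the moment, N m; "grip_width": opening from 0.0 (shut) to 1.0 (fully open).
Only numpy, scipy, OpenCV 4.12 (cv2) and the standard library are available. Lean on these libraries where they do the work, as an engineer would, in place of code of your own. Each camera call takes 0.05 s, during which the arm holds its last target. There are 200 camera calls.

## Working session

There is one attempt and no reset: what is moved stays moved. The work goes in short steps, Python scripts to look and compute and a tool call to move; the robot and the scene stay as the last step left them, time stands still between calls to the robot, and variables do not carry over. Pictures are saved under pics/ and viewed, about 8 in all and at most 12, crops included, and the job is handed in when it is done.

Besides the shell and the picture viewer there is one more tool, called after "Call:" by a JSON object that holds its "method" and its "body". arm_command: Moves the arm, as the interface text tells. Its arguments: {"type":"object","properties":{"targets":{"type":"array","items":{"type":"array","items":{"type":"array","items":{"type":"number"}}}},"squeeze":{"type":"number"}},"required":["targets"]}

```bash
mkdir -p pics; python3 - <<'E'
from station import ctrl
import cv2,numpy as np
s=ctrl.sense();print(s['time'],s['eef_pos'],s['tcp_rot'],s['grip_width'])
for n in("top","scene"):
    d=ctrl.snapshot(n);cv2.imwrite(f"pics/{n}0.png",d["frame"]);np.savez(f"{n}.npz",K=d["intrinsics"],T=d["cam_to_world"]);print(n,d["intrinsics"],d["cam_to_world"])
E
```

```text
0.0 [220.32070835 637.40662458 221.46750336] [ 2.55769824e+00  1.82213436e+00 -2.43388939e-03] 1.000335713988688
top [[589.92088787   0.         322.162788  ]
 [  0.         589.92088787 232.3354491 ]
 [  0.           0.           1.        ]] [[-2.73297599e-02 -9.95721568e-01  8.82702841e-02  4.11851282e+02]
 [-9.99306152e-01  2.49790059e-02 -2.76272175e-02  2.18419798e+01]
 [ 2.53041123e-02 -8.89640832e-02 -9.95713359e-01  1.35724376e+03]
 [ 0.00000000e+00  0.00000000e+00  0.00000000e+00  1.00000000e+00]]
scene [[537.65222372   0.         316.4803892 ]
 [  0.         537.65222372 236.53742764]
 [  0.           0.           1.        ]] [[ 7.71582231e-01 -4.75101042e-01  4.23012838e-01  1.21615340e+02]
 [-6.36020117e-01 -5.88502854e-01  4.99142065e-01 -4.66202447e+02]
 [ 1.18013475e-02 -6.54173823e-01 -7.56252166e-01  8.27416107e+02]
 [ 0.00000000e+00  0.00000000e+00  0.00000000e+00  1.00000000e+00]]
```

View pics/top0.png

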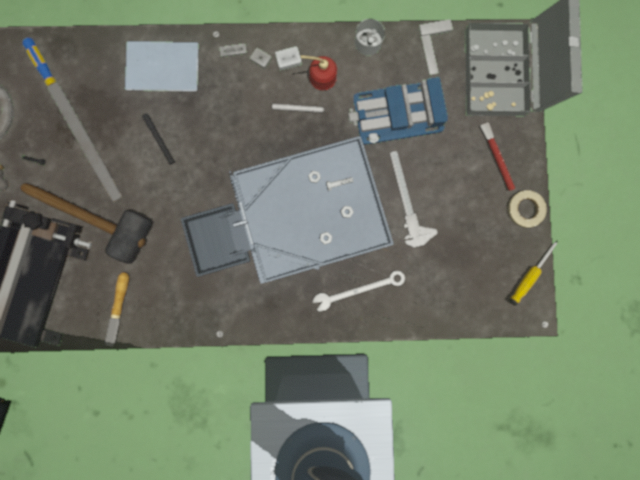

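View pics/scene0.png

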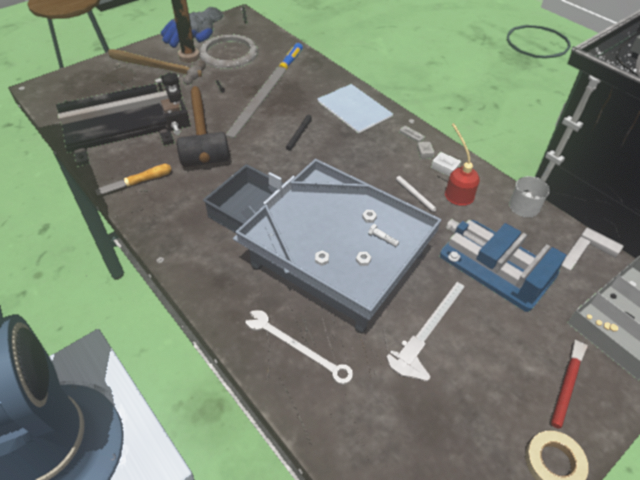

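```bash
cat > h.py <<'E'
import numpy as np,cv2
def ray(n,uv,z):
    f=np.load(f"{n}.npz");K,T=f['K'],f['T']
    uv=np.atleast_2d(uv).astype(float)
    d=np.c_[uv,np.ones(len(uv))]@np.linalg.inv(K).T@T[:3,:3].T;o=T[:3,3]
    return o+d*((z-o[2])/d[:,2])[:,None]
def proj(n,P):
    f=np.load(f"{n}.npz");T=np.linalg.inv(f['T']);p=np.atleast_2d(P)@T[:3,:3].T+T[:3,3]
    q=p@f['K'].T;return q[:,:2]/q[:,2:]
E
python3 - <<'E'
from h import *
im=cv2.imread('pics/top0.png')
# corners of rim, px; tray frame outer corners
c=ray('top',[(233,173),(360,139),(391,243),(263,281)],100)[:,:2]
t=np.array([(122,122),(122,-162),(-122,-162),(-122,122)],float)
cm,tm=c.mean(0),t.mean(0);H=(t-tm).T@(c-cm);a=np.arctan2(H[0,1]-H[1,0],H[0,0]+H[1,1])
R=np.array([[np.cos(a),-np.sin(a)],[np.sin(a),np.cos(a)]]);o=cm-R@tm
print('tray',o,np.degrees(a),(c-(t@R.T+o)).round(1).tolist())
np.savez('tray.npz',o=o,R=R)
for uv in[(314,176),(347,211),(326,238)]:
    p=ray('top',uv,83)[0,:2];print('nut',p,R.T@(p-o))
for uv in[(329,184),(353,181)]:
    p=ray('top',uv,85)[0,:2];print('bolt end',p,R.T@(p-o))
def crop(n,x,y,w,h,k):cv2.imwrite(f'pics/{n}_c.png',cv2.resize(cv2.imread(f'pics/{n}0.png')[y:y+h,x:x+w],None,fx=k,fy=k,interpolation=cv2.INTER_CUBIC))
crop('top',180,130,220,160,3.6);crop('scene',195,150,250,180,3.2)
E
```

```text
tray [570.19669266  26.76790709] 14.481705999679624 [[-1.6, -0.1], [-3.9, -1.3], [4.1, 0.6], [1.4, 0.8]]
nut [648.92370751   0.95853802] [ 69.77149213 -44.67667497]
nut [570.10703389 -68.90239753] [-24.01116649 -92.60820217]
nut [512.28064027 -21.49480113] [-68.14501412 -32.24616535]
bolt end [630.13639682 -31.27604083] [ 43.5201714  -71.18892263]
bolt end [635.5599343  -83.94284315] [  35.6009566  -123.53863957]
```

View pics/top_c.png

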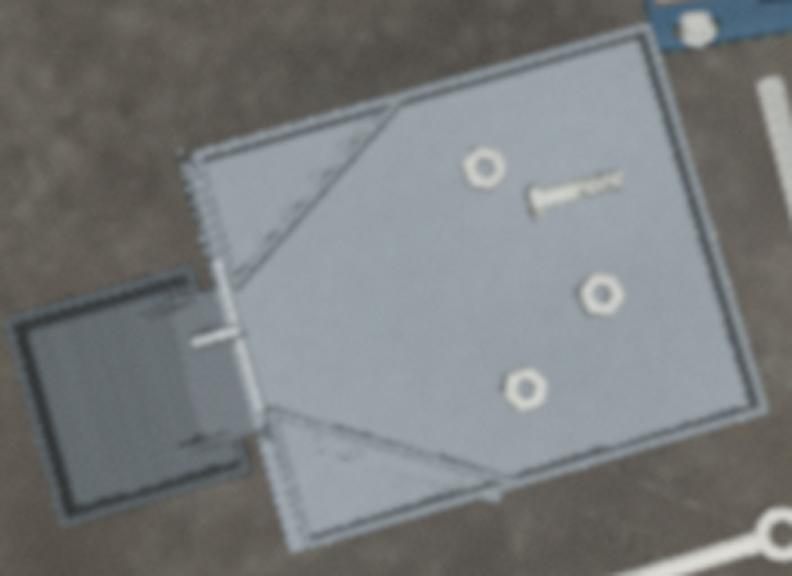

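View pics/scene_c.png

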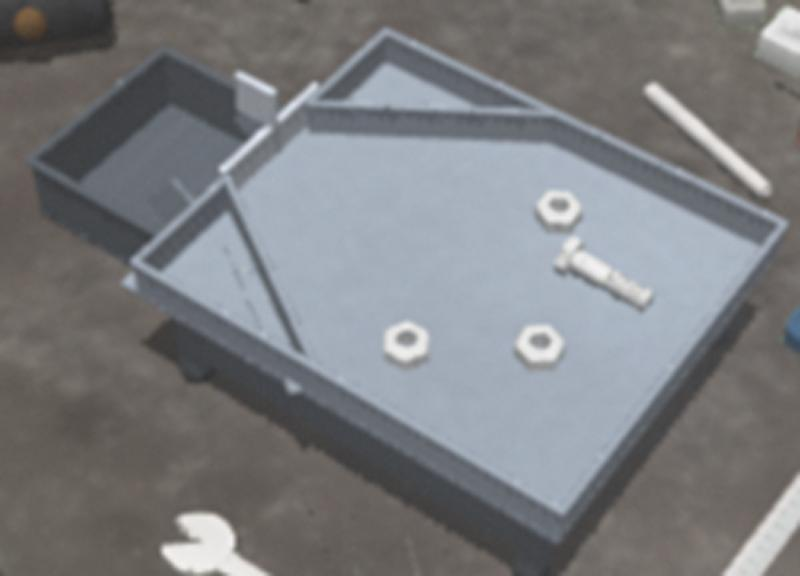

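```bash
cat >> h.py <<'E'
def tc(p):return (np.array(p,float)+.5)/3.6-.5+[180,130]
def sc(p):return (np.array(p,float)+.5)/3.2-.5+[195,150]
E
python3 - <<'E'
from h import *
t=np.array([(122,122),(122,-162),(-122,-162),(-122,122)],float)
for n,f,pts in(('top',tc,[(188,157),(650,28),(765,410),(293,548)]),('scene',sc,[(387,30),(787,223),(562,541),(133,262)])):
    c=ray(n,f(pts),100)[:,:2]
    cm,tm=c.mean(0),t.mean(0);H=(t-tm).T@(c-cm);a=np.arctan2(H[0,1]-H[1,0],H[0,0]+H[1,1])
    R=np.array([[np.cos(a),-np.sin(a)],[np.sin(a),np.cos(a)]]);o=cm-R@tm
    print(n,o.round(1),np.degrees(a),((c-o)@R-t).round(1).tolist())
    if n=='top':np.savez('tray.npz',o=o,R=R)
f=np.load('tray.npz');o,R=f['o'],f['R']
def show(l,n,p,z):
    w=ray(n,p,z)[:,:2];print(l,n,w.round(1).tolist(),((w-o)@R).round(1).tolist())
show('nuts','top',tc([(485,167),(602,294),(525,389)]),86)
show('nuts','scene',sc([(559,208),(541,344),(407,341)]),86)
show('bolt head,tip','top',tc([(538,200),(622,179)]),86)
show('bolt head,tip','scene',sc([(569,255),(648,297)]),86)
show('tab top','top',tc([(192,342),(238,331)]),132)
show('tab top','scene',sc([(236,73),(275,97)]),132)
show('gate top','top',tc([(217,262),(260,408)]),100)
show('gate top','scene',sc([(318,84),(222,171)]),100)
show('bin rim','top',tc([(10,325),(190,270),(247,470),(68,523)]),60)
E
```

```text
top [570.2  27.7] 14.526531221971638 [[-1.6, 1.8], [-1.2, -2.7], [2.0, -3.2], [0.8, 4.1]]
scene [570.7  24.5] 14.518253238377742 [[2.9, 2.8], [5.0, 2.9], [-9.9, -7.1], [2.1, 1.3]]
nuts top [[648.3, 0.2], [569.1, -68.4], [512.7, -20.3]] [[68.7, -46.2], [-25.2, -92.7], [-67.7, -32.0]]
nuts scene [[649.0, 2.5], [570.6, -66.5], [514.4, -18.3]] [[70.0, -44.1], [-23.2, -91.3], [-65.5, -30.5]]
bolt head,tip top [[627.3, -31.3], [639.0, -82.7]] [[40.5, -71.5], [38.9, -124.1]]
bolt head,tip scene [[628.0, -28.3], [641.0, -79.6]] [[41.9, -68.7], [41.6, -121.6]]
tab top top [[541.2, 173.0], [546.9, 146.4]] [[8.3, 147.9], [7.2, 120.7]]
tab top scene [[542.0, 174.7], [547.5, 143.6]] [[9.5, 149.4], [7.1, 117.9]]
gate top top [[592.1, 161.4], [504.3, 137.4]] [[54.7, 124.0], [-36.3, 122.7]]
gate top scene [[594.9, 164.4], [504.5, 140.5]] [[58.2, 126.1], [-35.3, 125.7]]
bin rim top [[562.0, 292.5], [593.2, 182.4], [469.6, 149.6], [440.3, 258.3]] [[58.4, 258.4], [61.1, 144.0], [-66.8, 143.2], [-67.9, 255.8]]
```

```bash
python3 - <<'E'
from h import *
for n in('top','scene'):print(n,proj(n,[(220,638,222),(220,638,292),(220,638,420),(492,149,108),(400,600,0),(400,600,150)]).round(0).tolist())
for z in(0,100,200):print(z,ray('top',[(80,235),(85,205),(10,345)],z).round(0).tolist(), ray('scene',[(60,110),(175,85),(185,130),(120,275)],z).round(0).tolist())
E
```

```text
top [[-22.0, 398.0], [-44.0, 405.0], [-94.0, 422.0], [246.0, 249.0], [52.0, 297.0], [20.0, 299.0]]
scene [[-8.0, 83.0], [-24.0, 50.0], [-60.0, -20.0], [256.0, 201.0], [117.0, 144.0], [98.0, 90.0]]
0 [[540.0, 538.0, 0.0], [609.0, 527.0, 0.0], [296.0, 691.0, 0.0]] [[349.0, 815.0, 0.0], [631.0, 732.0, 0.0], [553.0, 548.0, 0.0], [231.0, 240.0, 0.0]]
100 [[531.0, 500.0, 100.0], [594.0, 490.0, 100.0], [305.0, 642.0, 100.0]] [[321.0, 660.0, 100.0], [569.0, 587.0, 100.0], [501.0, 425.0, 100.0], [218.0, 155.0, 100.0]]
200 [[521.0, 462.0, 200.0], [580.0, 453.0, 200.0], [313.0, 592.0, 200.0]] [[294.0, 505.0, 200.0], [508.0, 442.0, 200.0], [449.0, 303.0, 200.0], [205.0, 70.0, 200.0]]
```

Call:
{"method": "arm_command", "body": {"targets": [[[0.75,272,-489,0,-56.5],[0.75,272,-489,0,-56.5],[0.75,272,-489,0,-56.5],[0.75,272,-489,0,-56.5],[0.75,272,-489,0,-56.5],[0.75,272,-489,0,-56.5],[0.75,272,-489,0,-56.5],[0.75,272,-489,0,-56.5],[0.75,272,-489,0,-56.5],[0.75,272,-489,0,-56.5],[0.75,272,-489,0,-56.5],[0.75,272,-489,0,-56.5]]], "squeeze": 20}}

```text
time: 1.6
eef_pos: [491.7, 150.7, 222.3]
tcp_rot: [-3.116, -0.399, 0.001]
wrist_force: [0.2, 0.7, 0.1]
grip_width: 0.127
```

Call:
{"method": "arm_command", "body": {"targets": [[[0.75,0,0,-50,0],[0.75,0,0,-90,0],[0.75,0,0,-114,0],[0.75,0,0,-114,0],[0.75,0,0,-114,0]]]}}

```text
time: 2.22
eef_pos: [493.0, 150.0, 109.5]
tcp_rot: [-3.116, -0.397, -0.002]
wrist_force: [-0.4, -0.1, 0.0]
grip_width: 0.125
```

```bash
python3 - <<'E'
from station import ctrl
import cv2
s=ctrl.sense();print(s['time'],s['eef_pos'],s['wrist_force'])
from h import *
a=ctrl.snapshot("scene")["frame"][130:290,180:380];b=ctrl.snapshot("wrist")["frame"]
a=cv2.resize(a,(600,480),interpolation=2)
cv2.imwrite("pics/g1.png",cv2.resize(np.hstack([a,b]),(800,310)))
E
```

```text
2.225 [492.99690812 149.98090863 109.4662829 ] [-0.40758305 -0.07055026  0.03748639]
```

View pics/g1.png

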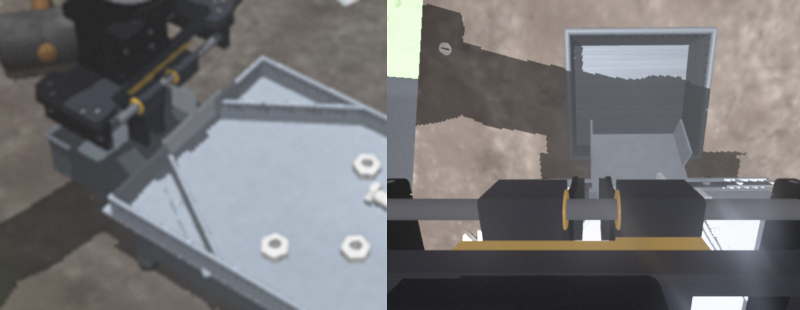

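Call:
{"method": "arm_command", "body": {"targets": [[[0.75,14.5,3.8,0,0],[0.75,24.2,6.3,0,0],[0.75,38.7,10,0,0],[0.75,53.2,13.8,0,0],[0.75,67.8,17.5,0,0],[0.75,82.3,21.3,0,0],[0.75,96.8,25.1,0,0],[0.75,96.8,25.1,0,0]]]}}

```text
time: 3.32
eef_pos: [590.8, 174.2, 108.4]
tcp_rot: [3.116, 0.395, 0.003]
wrist_force: [-0.3, 0.3, -0.7]
grip_width: 0.121
```

Call:
{"method": "arm_command", "body": {"targets": [[[0.75,5.8,1.5,0,0],[0.75,9.7,2.5,0,0],[0.75,12.6,3.3,0,0],[0.75,14.5,3.8,0,0],[0.75,14.5,3.8,0,0]]]}}

```text
time: 3.95
eef_pos: [604.0, 177.9, 108.6]
tcp_rot: [-3.117, -0.395, -0.001]
wrist_force: [0.2, -0.2, 0.2]
grip_width: 0.131
```

```bash
python3 - <<'E'
from station import ctrl
import cv2
from h import *
a=ctrl.snapshot("scene")["frame"][130:290,180:380];b=ctrl.snapshot("top")["frame"][130:290,180:380]
cv2.imwrite("pics/g2.png",cv2.resize(np.hstack([a,b]),(800,320),interpolation=2))
E
```

```text
(no output)
```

View pics/g2.png

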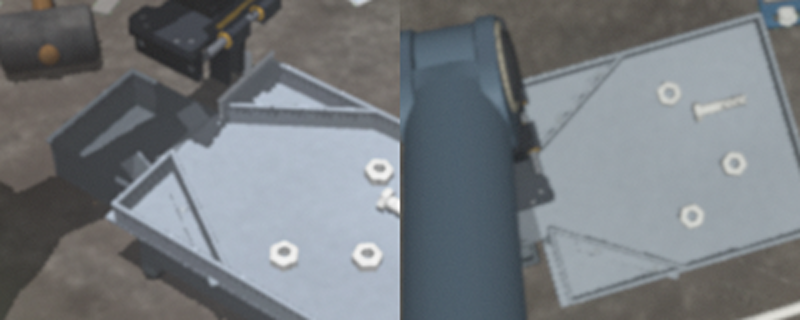

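Call:
{"method": "arm_command", "body": {"targets": [[[0.75,1.9,0.5,0,0],[0.75,3.9,1,0,0],[0.75,3.9,1,0,0]]]}}

```text
time: 4.42
eef_pos: [605.3, 178.3, 108.6]
tcp_rot: [3.117, 0.395, -0.009]
wrist_force: [-7.6, -2.4, 5.5]
grip_width: 0.124
```

Call:
{"method": "arm_command", "body": {"targets": [[[0.75,-14.5,-3.8,0,0],[0.75,-14.5,-3.8,30,0],[0.75,-14.5,-10,60,0],[0.75,-100,-234,60,-24],[0.75,-100,-234,60,-24],[0.75,-100,-234,60,-24],[0.75,-100,-234,60,-24],[0.75,-100,-234,60,-24],[0.75,-100,-234,20,-24],[0.75,-100,-234,-15,-24],[0.75,-100,-234,-29,-24],[0.75,-100,-234,-29,-24]]]}}

```text
time: 5.92
eef_pos: [507.7, -54.5, 79.2]
tcp_rot: [3.131, -0.261, -0.001]
wrist_force: [-0.2, -0.4, 0.5]
grip_width: 0.127
```

```bash
python3 - <<'E'
from station import ctrl
import cv2
from h import *
s=ctrl.sense();print(s['eef_pos'],s['wrist_force'])
a=ctrl.snapshot("scene")["frame"][130:350,180:455];b=ctrl.snapshot("top")["frame"][110:330,170:445]
cv2.imwrite("pics/g3.png",cv2.resize(np.hstack([a,b]),(800,320),interpolation=2))
E
```

```text
[507.67650751 -54.52006331  79.19331215] [-0.24529887 -0.35147567  0.50784424]
```

View pics/g3.png

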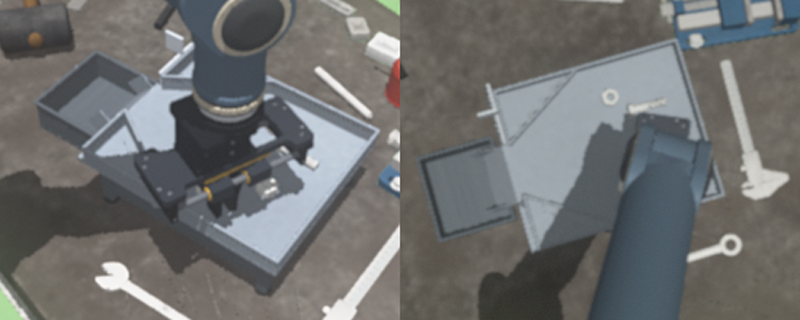

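Call:
{"method": "arm_command", "body": {"targets": [[[0.75,2,12,0,0],[0.75,4,27,0,0],[0.75,6.4,44,0,0],[0.75,9,62,0,0],[0.75,11.7,80,0,0],[0.75,14.4,98,0,0],[0.75,17,116,0,0],[0.75,19.6,134,0,0],[0.75,22.3,152,0,0],[0.75,25,171,0,0],[0.75,27.7,190,0,0],[0.75,30.4,208,0,0]]]}}

```text
time: 7.52
eef_pos: [538.2, 154.4, 79.5]
tcp_rot: [-3.13, 0.262, -0.0]
wrist_force: [0.2, 0.6, -0.5]
grip_width: 0.125
```

```bash
cat > look.py <<'E'
from station import ctrl
from h import *
def look(tag):
    f=np.load('tray.npz');o,R=np.array([570.5,26.7]),f['R']
    s=ctrl.sense();print(s['time'],s['eef_pos'].round(1),s['wrist_force'].round(1))
    for n in('top','scene'):
        im=ctrl.snapshot(n)["frame"];cv2.imwrite(f'pics/{n}_{tag}.png',im)
        g=cv2.cvtColor(im,cv2.COLOR_BGR2HSV);m=((g[...,2]>195)&(g[...,1]<40)).astype(np.uint8)
        k,_,st,c=cv2.connectedComponentsWithStats(m)
        for i in range(1,k):
            if 15<st[i,4]<400:
                for z in(86,):
                    w=ray(n,c[i],z)[0,:2];t=(w-o)@R
                    if abs(t[0])<135 and -165<t[1]<270:print(n,st[i,4],c[i].round(1),'world',w.round(1),'tray',t.round(1))
E
python3 -c "from look import *;look('a')"
```

```text
7.525 [538.2 154.4  79.5] [ 0.2  0.6 -0.5]
top 39 [314.  176.3] world [647.8   1. ] tray [ 68.4 -44.2]
top 37 [333.3 183.9] world [629.9 -40.6] tray [ 40.6 -80.1]
top 53 [347.  211.5] world [568.7 -68.7] tray [-25.7 -91.8]
scene 110 [327.6 178.9] world [651.2 127.3] tray [103.4  77.1]
scene 146 [333.6 280.4] world [496.1 -71.4] tray [-96.7 -76.3]
```

Call:
{"method": "arm_command", "body": {"targets": [[[0.75,0,0,40,0],[0.75,0,-10,80,0],[0.75,37,-256,80,17.5],[0.75,37,-256,80,17.5],[0.75,37,-256,80,17.5],[0.75,37,-256,80,17.5],[0.75,37,-256,80,17.5],[0.75,37,-256,80,17.5],[0.75,37,-256,40,17.5],[0.75,37,-256,10,17.5],[0.75,37,-256,-0.5,17.5],[0.75,37,-256,-0.5,17.5]]]}}

```text
time: 9.12
eef_pos: [575.0, -101.9, 78.9]
tcp_rot: [-3.133, -0.22, 0.001]
wrist_force: [0.6, -0.7, 0.1]
grip_width: 0.128
```

```bash
python3 -c "from look import *;look('b')"
```

```text
9.125 [ 575.  -101.9   78.9] [ 0.6 -0.7  0.1]
top 49 [314.1 176.1] world [648.    0.7] tray [ 68.6 -44.6]
top 37 [210.1 240.9] world [512.1 228.1] tray [ -6.  209.6]
scene 31 [299.5 153.6] world [655.2 223.4] tray [131.3 169.1]
scene 47 [311.  160.5] world [660.3 191.5] tray [128.3 137. ]
scene 68 [296.7 173.6] world [612.4 178.4] tray [ 78.7 136.4]
scene 284 [320.3 178.6] world [640.5 137.2] tray [95.4 89.5]
scene 79 [244.1 201.5] world [484.6 179.7] tray [-44.8 169.7]
scene 227 [261.8 227.4] world [471.9 103.8] tray [-76.1  99.3]
scene 26 [416.1 226.1] world [696.9 -73.4] tray [  97.2 -128.6]
scene 77 [425.5 231.7] world [700.3 -94.1] tray [  95.3 -149.5]
scene 16 [291.9 263. ] world [464.   3.] tray [-109.1    3.8]
```

Call:
{"method": "arm_command", "body": {"targets": [[[0.75,-1.7,12,0,0],[0.75,-4,27,0,0],[0.75,-6.5,45,0,0],[0.75,-9,63,0,0],[0.75,-11.7,81,0,0],[0.75,-14.3,99,0,0],[0.75,-17,117,0,0],[0.75,-19.5,135,0,0],[0.75,-22,153,0,0],[0.75,-24.8,171,0,0],[0.75,-27.4,189,0,0],[0.75,-30,207,0,0]]]}}

```text
time: 10.72
eef_pos: [544.9, 105.1, 79.1]
tcp_rot: [-3.134, -0.217, -0.0]
wrist_force: [0.6, -0.1, -0.6]
grip_width: 0.122
```

Call:
{"method": "arm_command", "body": {"targets": [[[0.75,-2.5,18,0,0],[0.75,-5,36,0,0],[0.75,-7,49,0,0],[0.75,-7,49,0,0]]]}}

```text
time: 11.22
eef_pos: [537.8, 154.4, 79.0]
tcp_rot: [-3.133, -0.221, 0.0]
wrist_force: [-0.1, 0.3, 0.9]
grip_width: 0.124
```

```bash
python3 -c "from look import *;look('c')"
```

```text
11.225 [537.8 154.4  79. ] [-0.1  0.3  0.9]
top 42 [314.2 176.2] world [647.9   0.7] tray [ 68.4 -44.6]
top 36 [333.2 183.9] world [630.  -40.5] tray [ 40.8 -79.9]
scene 99 [328.3 179.4] world [651.3 125.3] tray [103.   75.2]
scene 95 [328.4 276.6] world [494.5 -59.8] tray [-95.3 -64.6]
```

Call:
{"method": "arm_command", "body": {"targets": [[[0.85,0,0,40,0],[0.85,0,-10,80,0],[0.85,132,-179,80,29],[0.85,132,-179,80,29],[0.85,132,-179,80,29],[0.85,132,-179,80,29],[0.85,132,-179,80,29],[0.85,132,-179,80,29],[0.85,132,-179,40,29],[0.85,132,-179,10,29],[0.85,132,-179,0,29],[0.85,132,-179,0,29]]]}}

```text
time: 12.82
eef_pos: [669.8, -25.1, 79.1]
tcp_rot: [-2.979, -0.997, 0.001]
wrist_force: [-0.3, -0.1, 0.7]
grip_width: 0.075
```

```bash
python3 -c "from look import *;look('d')" | grep -v scene; python3 -c "
import cv2,numpy as np
a=cv2.imread('pics/scene_d.png')[130:350,180:455];b=cv2.imread('pics/top_d.png')[110:330,170:445]
cv2.imwrite('pics/g4.png',cv2.resize(np.hstack([a,b]),(800,320),interpolation=2))"
```

```text
12.825 [669.8 -25.1  79.1] [-0.3 -0.1  0.7]
top 31 [209.6 240.3] world [513.4 229.2] tray [ -4.4 210.3]
```

View pics/g4.png

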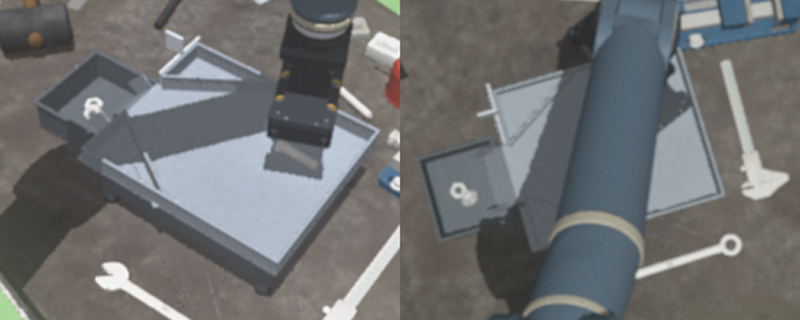

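Call:
{"method": "arm_command", "body": {"targets": [[[0.85,-6,8,0,0],[0.85,-14,19,0,0],[0.85,-24,32.5,0,0],[0.85,-34.5,46.8,0,0],[0.85,-45,61,0,0],[0.85,-55.6,75.4,0,0],[0.85,-66,89.5,0,0],[0.85,-76.7,104,0,0],[0.85,-87.3,118.4,0,0],[0.85,-98,133,0,0],[0.85,-109,147.8,0,0],[0.85,-120,162.7,0,0]]]}}

```text
time: 14.42
eef_pos: [549.3, 137.6, 79.1]
tcp_rot: [-2.98, -0.995, -0.0]
wrist_force: [-0.2, -0.5, -0.4]
grip_width: 0.079
```

Call:
{"method": "arm_command", "body": {"targets": [[[0.85,-7,9,0,0],[0.85,-12,16.3,0,0],[0.85,-12,16.3,0,0],[0.85,-12,16.3,0,0]]]}}

```text
time: 14.92
eef_pos: [538.5, 152.3, 79.2]
tcp_rot: [2.98, 0.994, 0.001]
wrist_force: [0.0, 0.1, 0.5]
grip_width: 0.073
```

Call:
{"method": "arm_command", "body": {"targets": [[[0.85,0,0,50,0],[0.85,0,0,90,0],[0.85,0,0,90,-10],[0.85,127,41,90,-22.5],[0.85,127,41,90,-22.5],[0.85,127,41,90,-22.5],[0.85,127,41,90,-22.5],[0.85,127,41,90,-22.5]]]}}

```text
time: 15.92
eef_pos: [664.0, 192.8, 169.2]
tcp_rot: [-3.117, -0.393, 0.002]
wrist_force: [-0.2, 0.5, -0.7]
grip_width: 0.074
```

```bash
python3 -c "from look import *;look('e')"; python3 -c "
import cv2,numpy as np
a=cv2.imread('pics/scene_e.png')[130:350,180:455];b=cv2.imread('pics/top_e.png')[110:330,170:445]
cv2.imwrite('pics/g5.png',cv2.resize(np.hstack([a,b]),(800,320),interpolation=2))"
```

```text
15.925 [664.  192.8 169.2] [-0.2  0.5 -0.7]
top 36 [333.2 183.9] world [630.  -40.5] tray [ 40.8 -79.9]
top 18 [228.9 240.9] world [511.1 187.8] tray [-17.1 170.8]
scene 221 [320.6 178.5] world [641. 137.] tray [95.9 89.1]
scene 24 [294.2 175.8] world [604.4 176.5] tray [ 70.4 136.5]
scene 24 [375.  283.6] world [ 546.4 -120.8] tray [ -60.4 -136.7]
scene 25 [359.6 295.5] world [ 509.7 -122.3] tray [ -96.3 -129. ]
```

View pics/g5.png

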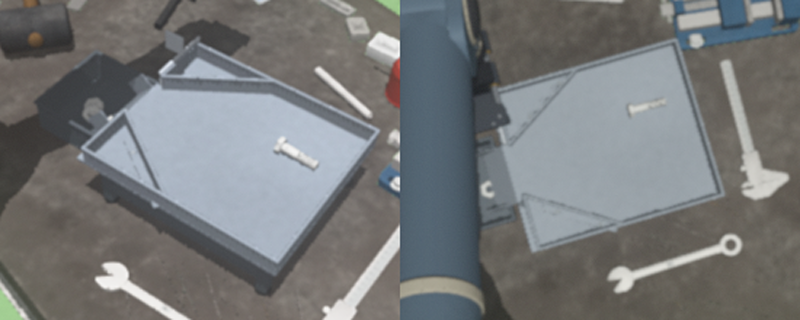

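```bash
python3 - <<'E'
from h import *
R=np.load('tray.npz')['R'];o=np.array([570.5,26.7])
for z in(20,33,50):
    w=ray('top',(228.9,240.9),z)[0,:2];print(z,((w-o)@R).round(1))
out=[]
for n,x,y in(('scene',185,160),('top',180,190)):
    im=cv2.imread(f'pics/{n}_e.png')
    c=cv2.resize(im[y:y+80,x:x+80],(400,400),interpolation=2)
    c=np.clip((c/255.)**.6*255*1.2,0,255).astype(np.uint8)
    L=np.array([(-43,134,75),(43,134,75),(43,169,33),(-43,169,33)],float);L[:,:2]=L[:,:2]@R.T+o
    q=((proj(n,L)-[x,y])*5).astype(np.int32);cv2.polylines(c,[q],True,(0,0,255),1);out.append(c)
cv2.imwrite('pics/g6.png',np.hstack(out))
E
```

```text
20 [-10. 178.]
33 [-11.4 176.6]
50 [-13.2 174.7]
```

View pics/g6.png

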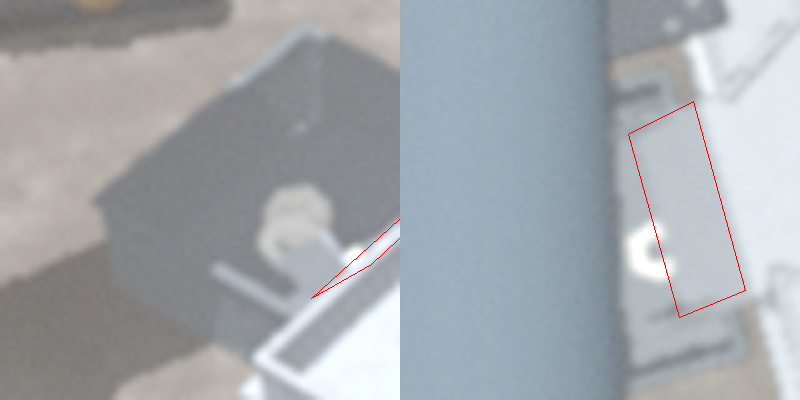

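Call:
{"method": "arm_command", "body": {"targets": [[[0.85,0,0,40,0],[0.85,-65,-390,60,0],[0.85,-65,-390,60,0],[0.85,-65,-390,60,0],[0.85,-65,-390,60,0],[0.85,-65,-390,60,0],[0.85,-65,-390,60,0],[0.85,-65,-390,60,0],[0.85,-65,-390,60,0],[0.85,-65,-390,60,0]]]}}

```text
time: 17.27
eef_pos: [600.7, -193.0, 228.8]
tcp_rot: [-3.114, -0.4, -0.0]
wrist_force: [0.7, 1.2, -0.1]
grip_width: 0.072
```

```bash
python3 - <<'E'
from look import *
look('f')
R=np.load('tray.npz')['R'];o=np.array([570.5,26.7])
out=[]
for n,x,y in(('scene',185,140),('top',180,190)):
    im=cv2.imread(f'pics/{n}_f.png')
    out.append(cv2.resize(im[y:y+80,x:x+80],(400,400),interpolation=2))
    g=cv2.cvtColor(im,cv2.COLOR_BGR2GRAY)[y:y+80,x:x+80]
    k,_,st,c=cv2.connectedComponentsWithStats((g>170).astype(np.uint8))
    print(n,[(st[i,4],(c[i]+[x,y]).round(1).tolist()) for i in range(1,k) if st[i,4]>8])
    for z in(17,30):
        for i in range(1,k):
            if 8<st[i,4]<300:print(z,((ray(n,c[i]+[x,y],z)[0,:2]-o)@R).round(0).tolist(),end=' ')
    print()
cv2.imwrite('pics/g7.png',np.hstack(out))
E
```

```text
17.275 [ 600.7 -193.   228.8] [ 0.7  1.2 -0.1]
top 42 [333.3 183.8] world [630.1 -40.7] tray [ 40.8 -80.2]
top 25 [208.9 240. ] world [514.1 230.6] tray [ -3.4 211.6]
top 23 [229.  240.8] world [511.3 187.6] tray [-16.9 170.6]
top 16 [214.9 245. ] world [503. 218.] tray [-17.4 202.1]
scene 31 [299.5 153.6] world [655.2 223.4] tray [131.3 169.1]
scene 51 [311.  160.7] world [659.9 191. ] tray [127.7 136.6]
scene 76 [296.7 173.8] world [612.1 178. ] tray [ 78.2 136.1]
scene 287 [320.3 178.6] world [640.4 137.3] tray [95.4 89.5]
scene 112 [243.1 202.6] world [481.2 178.4] tray [-48.3 169.3]
scene [(np.int32(125), [243.0, 202.8]), (np.int32(43), [256.7, 211.6])]
17 [-1.0, 219.0] 17 [-4.0, 179.0] 30 [-10.0, 210.0] 30 [-12.0, 171.0] 
top [(np.int32(42), [238.9, 198.5]), (np.int32(19), [244.4, 215.8]), (np.int32(10), [251.7, 226.6]), (np.int32(16), [255.9, 230.8]), (np.int32(51), [229.1, 240.3]), (np.int32(121), [212.5, 242.9])]
17 [78.0, 131.0] 17 [36.0, 129.0] 17 [8.0, 120.0] 17 [-4.0, 113.0] 17 [-8.0, 177.0] 17 [-4.0, 215.0] 30 [76.0, 130.0] 30 [34.0, 128.0] 30 [6.0, 119.0] 30 [-6.0, 112.0] 30 [-10.0, 176.0] 30 [-5.0, 213.0]
```

Call:
{"method": "arm_command", "body": {"targets": [[[0.85,65,390,0,0],[0.85,65,390,0,0],[0.85,65,390,0,0],[0.85,65,390,0,0],[0.85,65,390,0,0],[0.85,65,390,0,0],[0.85,65,390,0,0],[0.85,65,390,0,0],[0.85,65,390,-50,0],[0.85,65,390,-100,0],[0.85,65,390,-121,0],[0.85,65,390,-121,0]]]}}

```text
time: 18.88
eef_pos: [664.6, 192.2, 107.4]
tcp_rot: [3.116, 0.392, -0.003]
wrist_force: [0.1, -0.6, 1.1]
grip_width: 0.074
```

Call:
{"method": "arm_command", "body": {"targets": [[[0.85,-9.7,-2.5,0,0],[0.85,-21.3,-5.5,0,0],[0.85,-34,-8.8,0,0],[0.85,-48.4,-12.5,0,0],[0.85,-63,-16.3,0,0],[0.85,-77.4,-20,0,0],[0.85,-92,-23.8,0,0],[0.85,-101.6,-26.3,0,0],[0.85,-101.6,-26.3,0,0]]]}}

```text
time: 20.0
eef_pos: [562.1, 167.5, 107.9]
tcp_rot: [-3.116, -0.395, 0.003]
wrist_force: [0.7, 0.0, -0.4]
grip_width: 0.074
```

Call:
{"method": "arm_command", "body": {"targets": [[[0.85,-3.9,-1,0,0],[0.85,-7.7,-2,0,0],[0.85,-10.6,-2.7,0,0],[0.85,-10.6,-2.7,0,0]]]}}

```text
time: 20.5
eef_pos: [552.4, 164.8, 107.9]
tcp_rot: [3.117, 0.395, -0.001]
wrist_force: [0.4, -0.0, -0.3]
grip_width: 0.074
```

Call:
{"method": "arm_command", "body": {"targets": [[[0.85,-2.9,-0.8,0,0],[0.85,-5.8,-1.5,0,0],[0.85,-5.8,-1.5,0,0]]]}}

```text
time: 20.88
eef_pos: [550.4, 164.1, 109.0]
tcp_rot: [-3.116, -0.395, -0.013]
wrist_force: [7.3, 2.3, -2.9]
grip_width: 0.074
```

Call:
{"method": "arm_command", "body": {"targets": [[[0.85,9.7,2.5,0,0],[0.85,19.4,5,20,0],[0.85,19.4,5,80,0],[0.85,19.4,5,120,0],[0.85,50,-355,120,0],[0.85,50,-355,120,0],[0.85,50,-355,120,0],[0.85,50,-355,120,0],[0.85,50,-355,120,0],[0.85,50,-355,120,0],[0.85,50,-355,120,0],[0.85,50,-355,120,0]]]}}

```text
time: 22.38
eef_pos: [596.7, -190.9, 227.5]
tcp_rot: [-3.115, -0.395, 0.002]
wrist_force: [-0.3, 1.2, 0.3]
grip_width: 0.074
```

```bash
python3 - <<'E'
from look import *
look('z')
R=np.load('tray.npz')['R'];o=np.array([570.5,26.7]);out=[]
for n,x,y,w,h in(('scene',185,150,130,100),('top',170,150,130,100)):
    im=cv2.imread(f'pics/{n}_z.png');c=cv2.resize(im[y:y+h,x:x+w],(400,308),interpolation=2)
    d=cv2.absdiff(im,cv2.imread(f'pics/{n}_f.png')) ;out.append(c)
a,b=[cv2.imread(f'pics/{n}_z.png') for n in('scene','top')]
f=np.hstack([cv2.resize(i,(400,290)) for i in(a,b)])
cv2.imwrite('pics/g8.png',np.vstack([np.hstack(out),f]))
E
```

```text
22.375 [ 596.7 -190.9  227.5] [-0.3  1.2  0.3]
top 41 [333.2 183.9] world [630.  -40.3] tray [ 40.8 -79.8]
top 23 [208.7 240.2] world [513.7 231.2] tray [ -3.7 212.2]
top 22 [229.  240.6] world [511.6 187.6] tray [-16.6 170.5]
scene 286 [320.3 178.6] world [640.4 137.2] tray [95.4 89.4]
scene 36 [271.6 178.4] world [564.2 198.9] tray [ 37.1 168.2]
scene 48 [285.6 183.6] world [577.1 169.4] tray [ 42.2 136.5]
scene 113 [243.  202.7] world [481.2 178.4] tray [-48.4 169.3]
```

View pics/g8.png

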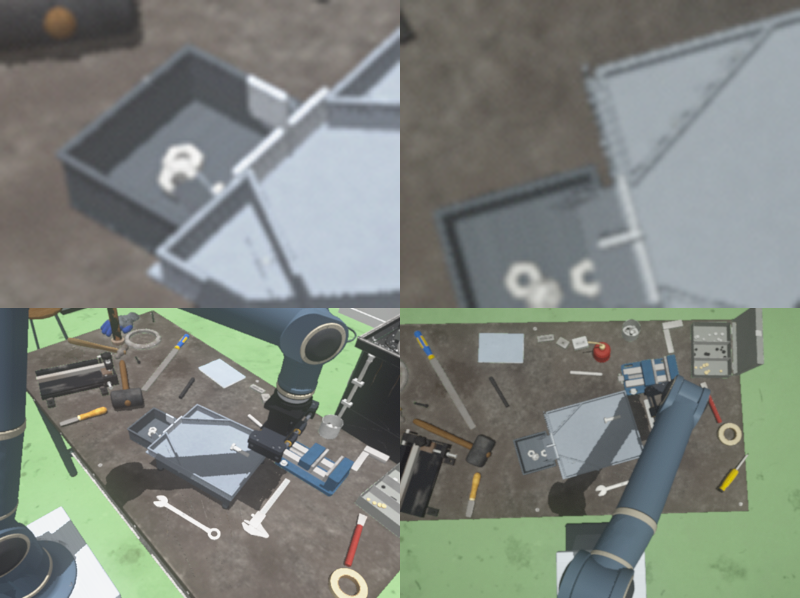

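```bash
python3 -c "
from station import ctrl
print(ctrl.job_done())"
```

```text
the job is handed in; nothing more can be done
None
```

I pushed the gate open to its stop, swept the three nuts one at a time through the gateway into the bin, and pushed the gate shut to its stop. I handed the job in at about 22 s with the arm clear above the tray.

- **Gate:** each push ended against a stop, at about 8 N both times. From where the fingers stopped, the gate opened to about 88 mm and shut to within about 1 mm. Those two figures use a finger thickness that I fitted to the gate's stated 88 mm travel, so they are not an independent measurement. The last image shows the tab back about 8 mm from its starting place, as expected from a gate that began ajar.
- **Nuts:** the last images show all three in the bin and none left on the tray. The third lies close to the lower end of the chute. I located it from two views at about 20 mm height, below the chute's end, before I shut the gate.
- **Bolt:** its measured position was the same to about 0.5 mm from the first sweep to the end.
- **Tools:** the spanner and caliper look untouched in the last image; I did not measure them.
- **Disagreement:** the two cameras differed by about 2–3 mm on positions, so I averaged them. No check failed.

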